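Stand the amber flux bottles in the bench caddy

TASK

Tidy the soldering bench: put the two amber glass bottles into the blue caddy, standing upright, one in each of its two square cells (not in the long tool trough). They are glass, so set them down on the caddy's floor before letting go, don't drop them, and leave the green bottle standing where it is.

Things in the scene. Friction and masses are not known exactly. Their poses are not given: they have to be found in the camera images.
- amber1_mid (a point): Centre of one of two identical amber-brown glass bottles with a black cap and a plain white paper label: round, loose, standing on the bench, 115 mm tall, 0.13 to 0.23 kg. Straight body 44 mm across from the foot up to 80 mm, then a shoulder, and a cap 28 mm across on the top 17 mm. The point lies on the axis half-way up, 57.5 mm above the foot; z is the bottle's axis, upward.
- amber2_mid (a point): Centre of the other amber bottle, same in every way (57.5 mm above its foot; z up the bottle).
- caddy: Low blue plastic caddy fixed to the bench, 155 mm square, walls 35 mm high and 5 mm thick, floor 5 mm thick. The origin is the centre of its underside, on the bench; z is up. Its +x half holds two open square cells, 70 x 70 mm inside and empty, centred at x = +37.5 mm, y = +37.5 mm and x = +37.5 mm, y = -37.5 mm; a wall along y = 0 parts them. Its -x half is one undivided trough, 70 x 150 mm, with small hand tools lying in it below the rim. It may be turned any way round.
- green_mid (a point): Centre of a bystander bottle of dark green glass on the bench, same shape and size as the amber ones, also with a black cap and white label (57.5 mm above its foot; z up the bottle). It stays where it is. Two other things stand on the bench near the bottles: a solder spool with green flanges (56 mm across, 36 mm high) and a flat tin with a red lid (54 mm across, 27 mm high).
Things that resemble listed ones, but are neither listed nor needed, are in the scene too. Of the things like the part that bears green_mid, leave any that is yellow; of the rest the smaller one is meant.

How it is judged (in metres and radians):
At the end, for the whole second after the job is handed in: Both amber bottles stand at rest on the caddy's floor (their centres 62.5 mm, give or take 5 mm, above its underside), upright within 10 degrees, one in each square cell (within 20 mm of the cell's centre each way), and the green bottle stands upright within 30 mm of where it started ((((x of amber1_mid in the frame of caddy between 0.0175 and 0.0575 m and y of amber1_mid in the frame of caddy between 0.0175 and 0.0575 m) and (x of amber2_mid in the frame of caddy between 0.0175 and 0.0575 m and y of amber2_mid in the frame of caddy between -0.0575 and -0.0175 m)) or ((x of amber1_mid in the frame of caddy between 0.0175 and 0.0575 m and y of amber1_mid in the frame of caddy between -0.0575 and -0.0175 m) and (x of amber2_mid in the frame of caddy between 0.0175 and 0.0575 m and y of amber2_mid in the frame of caddy between 0.0175 and 0.0575 m))) and z of amber1_mid in the frame of caddy between 0.0575 and 0.0675 m and angle between each of amber1_mid, amber2_mid, green_mid's own z axis and vertical below 0.1745 rad and linear speed of each of amber1, amber2 below 0.02 m/s and z of amber2_mid in the frame of caddy between 0.0575 and 0.0675 m and distance of green_mid from where it was at the start of the episode below 0.03 m); the robot touches nothing.
It fails at once if an amber bottle is let drop into the caddy (over it, off the fingers, with its foot more than 25 mm above the caddy's floor) ((contact force between the fingers and amber1 below 0.1 N and horizontal distance between amber1_mid and caddy below 0.1 m and z of amber1_mid in the frame of caddy above 0.0875 m) or (contact force between the fingers and amber2 below 0.1 N and horizontal distance between amber2_mid and caddy below 0.1 m and z of amber2_mid in the frame of caddy above 0.0875 m)).
It fails at once if the green bottle is carried off or knocked more than 30 mm (distance of green_mid from where it was at the start of the episode above 0.03 m).
It also fails if it takes over 64 s, if anything falls off the work surface, if the arm or the gripper's body presses on something with over 40 N, if the wrist force passes 120 N, or if a joint passes its speed limit or range.

ROBOT

A 6-joint arm with a two-finger parallel gripper is mounted at the origin on the work surface. World frame = base frame: x ahead of the robot, y to its left, z up, the work surface at z = 0. Lengths are in mm, angles in rad, forces in N, time in s.
With the tool pointing down it reaches from about 300 to 775 mm from the base axis. Payload 14.6 kg.
Tool frame: the origin (TCP) lies on the front face of the gripper's body, between the roots of the fingers; the fingertips stand 97 mm ahead of it and the grasp point (between the pads) lies 78 mm ahead of it; z points along the fingers, y is the line along which they close (so a half turn about z gives the same grasp; the last joint's range is limited). The gripper opens to 94 mm and grips with 3 to 60 N. Pads are 16 mm wide; open, the fingers measure 119 mm over their backs; the gripper's body (75 mm by 177 mm) begins 78 mm behind the grasp point.
Start: joints at [-1.372, 0.3, 1.521, -0, 1.321, -0.067], TCP at [144.468, -530.678, 302.646] pointing down, gripper open.
Joint ranges: [-3.03, 3.03], [-0.79, 2.21], [0.23, 2.52], [-1.04, 4.18], [0, 3.07], [-2.55, 2.55]. Speed limits (rad/s): [2.22, 2.22, 2.57, 3.14, 3.14, 3.14].

INTERFACE

Orientations are given as [roll, pitch, yaw] about the fixed x, y, z axes, in that order (R = Rz(yaw) Ry(pitch) Rx(roll)).
In Python, from cell import * gives the robot as it stands.
- The arm moves only by the tool carry_out, never from a script. Its arguments are lists of equal length, an entry for each row: "slide": the shift along the world's x, y, z scaled (see below), a list of three; "dr": the turn, a rotation vector about the world's x, y, z scaled (see below), a list of three; "gripper": the opening in per cent of the stroke, from 0 (shut) to 100 (fully open). A call has 1 to 10 rows; each row is the pose to reach, as a shift and turn from the pose commanded when the call began, turning the shorter way round; what a row does not reach only later rows make up. The controller multiplies each number of a shift by 0.25 m and each number of a turn by 360 degrees. A row lasts 1/12 s, in which the tool goes at most 41.7 mm and 7.16 degrees, less where a joint would pass 70% of its speed; a pose out of reach is approached as far as the arm can. A call with a number of a shift or a turn outside -1 to 1 is refused whole. A call with a gripper value outside its range is refused whole. The fingers move at their own pace and stop on an object; "newtons" is the grip in N (left out, the last holds). Time passes only in rows, so rows that repeat a pose let the fingers close. It gives the time, the measured TCP pose, the force, the opening and the grip force at its end, in the units of the state.
- read_state(): the state, without advancing time (a new reading comes with each control period).
- camera(name): name is "scene" or "top" or "wrist"; returns the picture (420x560x3 uint8, red, green, blue); there is no depth.
- camera_model(name): a dict with "vfov" (degrees; the focal length in pixels is half the picture's height over the tangent of half this angle, whatever the lens; pixels are square), "cx", "cy" (the principal point, pixels), "R" (3x3) and "t" (3): a world point X has camera coordinates R X + t. Camera axes: x right, y down, z forward; pixel columns grow to the right and rows downward; lengths in mm; the calibration is good to about 2 mm. A picture is of the moment at which its call begins: read the wrist's pose just before it. camera_model takes no time and is no camera call; for the wrist camera it gives the pose at the moment of the call.
- sign_off(): hands the job in; it is judged then, once.
The state is a dict: "clock": time; "joints": joint angles; "qd": joint speeds; "effort": joint torques, N m; "eef_pos": TCP position; "eef_rot": TCP orientation; "wrist_force": force on the tool from outside, world axes, zero at the start; "moment": the same for the moment, N m; "finger_gap": finger opening in mm; "finger_force": force on a finger pad.
Only numpy, scipy, OpenCV 4.12 (cv2) and the standard library are available. Lean on these libraries where they do the work, as an engineer would, in place of code of your own. Each camera call takes 0.05 s, during which the arm holds its last target. There are 200 camera calls.

## Working session

There is one attempt and no reset: what is moved stays moved. The work goes in short steps, Python scripts to look and compute and a tool call to move; the robot and the scene stay as the last step left them, time stands still between calls to the robot, and variables do not carry over. Pictures are saved under pics/ and viewed, at most 10 in all, crops included, and the job is handed in when it is done.

Besides the shell and the picture viewer there is one more tool, called after ">>>" as name(argument=value, ...) on one line, values as JSON. carry_out: Moves the arm, as the interface text tells. Its arguments: {"type":"object","properties":{"slide":{"type":"array","items":{"type":"array","items":{"type":"number","minimum":-1,"maximum":1}}},"dr":{"type":"array","items":{"type":"array","items":{"type":"number","minimum":-1,"maximum":1}}},"gripper":{"type":"array","items":{"type":"number"}},"newtons":{"type":"number"}},"required":["slide","dr","gripper"]}

```bash
mkdir -p pics; ls; cat > h.py <<'E'
from cell import *
import numpy as np, cv2
def snap(n,f):
    m=camera_model(n); im=camera(n); cv2.imwrite('pics/'+f,im[:,:,::-1]); return im,m
def ray(m,u,v,z):
    f=210/np.tan(np.radians(m['vfov'])/2); R=np.array(m['R']);t=np.array(m['t'])
    d=R.T@np.array([(u-m['cx'])/f,(v-m['cy'])/f,1]); c=-R.T@t
    return (c+d*(z-c[2])/d[2])
def proj(m,X):
    f=210/np.tan(np.radians(m['vfov'])/2); p=np.array(m['R'])@np.array(X)+np.array(m['t'])
    return f*p[0]/p[2]+m['cx'],f*p[1]/p[2]+m['cy']
E
python3 - <<'E'
from h import *
a,m=snap('top','top.png'); b,n=snap('scene','scene.png')
print(m,n,read_state())
E
```

```text
pics
{'vfov': 45.95681686108536, 'cx': 279.48525640206947, 'cy': 214.91823870988236, 'R': array([[ 0.00839315, -0.99995171,  0.00511213],
       [-0.97470541, -0.00932284, -0.22329901],
       [ 0.22333589, -0.00310863, -0.97473659]]), 't': array([ -48.33725196,  575.84824084, 1007.77848286])} {'vfov': 52.731644075219016, 'cx': 274.7470023193731, 'cy': 212.98147571010452, 'R': array([[ 0.73509585,  0.67780001,  0.01487381],
       [ 0.36642648, -0.37875151, -0.84986995],
       [-0.57040839,  0.63018603, -0.52678253]]), 't': array([-376.16753848, -174.24583357, 1334.77625723])} {'clock': 0.1, 'joints': array([-1.37161172e+00,  3.00425482e-01,  1.52151614e+00, -2.09039927e-06,
        1.32067527e+00, -6.65841589e-02]), 'qd': array([ 0.00028432, -0.00043142, -0.00131824, -0.00057582,  0.00017455,
        0.00030119]), 'effort': array([-4.31463950e-04, -5.32641864e+01, -3.53283978e+01,  7.08699413e-02,
        2.34992226e-02, -7.12502151e-05]), 'eef_pos': array([ 144.43774437, -530.56169518,  302.13876734]), 'eef_rot': array([-3.14057055e+00, -6.61270579e-05,  2.65769248e-01]), 'wrist_force': array([ 1.41227782, -0.2065898 , -0.47829493]), 'moment': array([ 0.03907923, -0.0121938 , -0.02644328]), 'finger_force': 0.0, 'finger_gap': 93.77528537878796}
```

View pics/top.png

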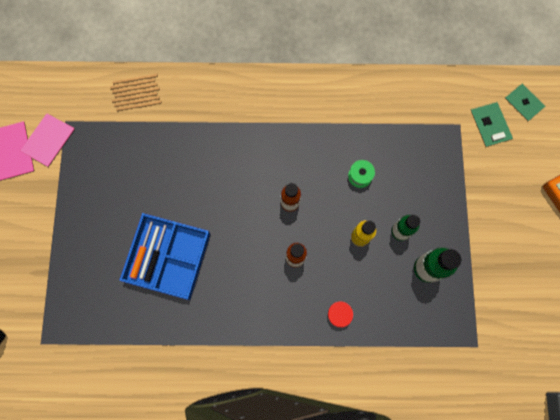

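View pics/scene.png

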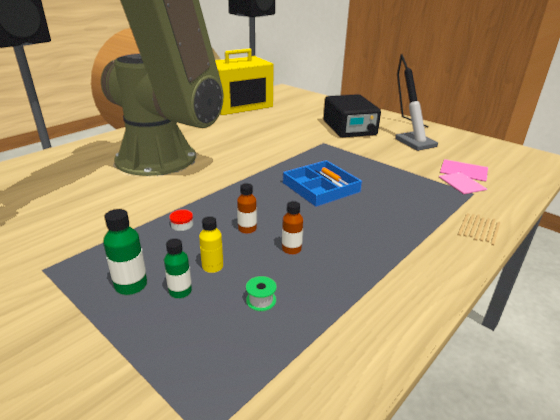

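The top view shows:
- amber bottles at (290,196) and (296,254)
- yellow bottle at (363,233)
- small green bottle at (405,228), which is the bystander
- large green bottle at (436,264), a lookalike
- spool at (362,174) and red tin at (341,315)
- caddy centred near (166,257), trough on its left

The scene view agrees: ambers at (247,212) and (292,230), small green at (178,270), large green at (125,255).

Things that could be taken for an amber bottle are the yellow (363,233), the small green (405,228) and the large green (436,264). I choose the two red-brown ones and will measure them and check in a close crop.

```bash
python3 - <<'E'
from h import *
m=camera_model('top');n=camera_model('scene')
a=cv2.imread('pics/top.png');b=cv2.imread('pics/scene.png')
def blobs(im,lo,hi,amin,box=None):
    h=cv2.cvtColor(im,cv2.COLOR_BGR2HSV);k=cv2.inRange(h,lo,hi)
    c,_=cv2.findContours(k,cv2.RETR_EXTERNAL,cv2.CHAIN_APPROX_NONE)
    return [x for x in c if cv2.contourArea(x)>amin]
# caps by darkness in top
g=cv2.inRange(a.max(2),0,32); g[:120]=0;g[345:]=0
c,_=cv2.findContours(g,cv2.RETR_EXTERNAL,cv2.CHAIN_APPROX_NONE)
for x in c:
    if cv2.contourArea(x)>60:
        (u,v),r=cv2.minEnclosingCircle(x);print('topcap',round(u),round(v),round(r,1),cv2.contourArea(x),ray(m,u,v,115).round(0))
g=cv2.inRange(b.max(2),0,32); g[:180]=0
c,_=cv2.findContours(g,cv2.RETR_EXTERNAL,cv2.CHAIN_APPROX_NONE)
for x in c:
    if cv2.contourArea(x)>60:
        X,Y,w,h=cv2.boundingRect(x);print('scenecap',X,Y,w,h,ray(n,X+w/2,Y+h/2,106).round(0))
for nm,im,M in(('top',a,m),('scene',b,n)):
  for x in blobs(im,(100,150,60),(125,255,255),1000):
    h=cv2.convexHull(x);p=cv2.approxPolyDP(h,0.04*cv2.arcLength(h,True),True)[:,0]
    W=[ray(M,u,v,35)[:2].round(1) for u,v in p];print(nm,p.tolist(),W,np.mean(W,0),[np.linalg.norm(W[i]-W[i-1]).round(1) for i in range(len(W))])
# cell floors' colours / amber
for nm,im in(('top',a),('scene',b)):
  for x in blobs(im,(0,150,40),(12,255,170),30): print(nm,'amber',cv2.boundingRect(x))
cr=cv2.resize(a[180:280,110:310],None,fx=4,fy=4,interpolation=cv2.INTER_CUBIC)
cv2.imwrite('pics/crop.png',cr)
E
```

```text
topcap 152 266 15.0 78.5 [457. 212. 115.]
topcap 449 260 10.9 281.5 [ 476. -386.  115.]
scenecap 106 215 23 16 [ 415. -348.  106.]
top [[142, 213], [208, 232], [189, 299], [120, 280]] [array([584.6, 263.1]), array([542.9, 114.4]), array([396.4, 149.2]), array([435.6, 300.1])] [489.875 206.7  ] [np.float64(153.5), np.float64(154.4), np.float64(150.6), np.float64(155.9)]
scene [[361, 181], [359, 191], [315, 205], [283, 173], [326, 160]] [array([588.9, 259.1]), array([616.1, 207.5]), array([578.,  72.]), array([406. , 147.7]), array([439.8, 301.3])] [525.76 197.52] [np.float64(155.0), np.float64(58.3), np.float64(140.8), np.float64(187.9), np.float64(157.3)]
top amber (287, 244, 19, 19)
top amber (282, 188, 19, 17)
```

View pics/crop.png

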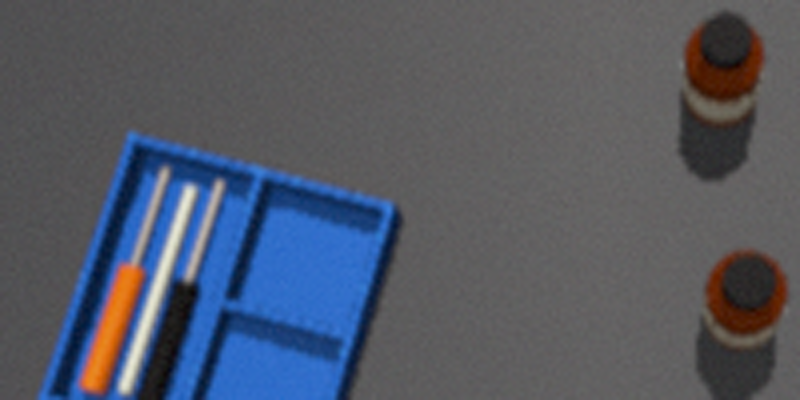

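The crop confirms two amber bottles with round black caps, at crop (726,40) and (749,280), which is full-frame (291.5,190) and (297.2,250). The two empty cells are on the right half of the caddy.

Caddy centre is about (491.5,206) with sides of 153–156 mm against a nominal 155. Its +x is about (-.258,-.966).

```bash
python3 - <<'E'
from h import *
m=camera_model('top');n=camera_model('scene');b=cv2.imread('pics/scene.png');a=cv2.imread('pics/top.png')
for u,v in((291.5,190),(297.2,250)):
    P=ray(m,u,v,115);print(P.round(1),'scene cap',np.round(proj(n,P)),'foot',np.round(proj(n,[P[0],P[1],0])))
h=cv2.cvtColor(b,cv2.COLOR_BGR2HSV);k=((h[...,0]<12)|(h[...,0]>172))&(h[...,1]>140)&(h[...,2]>30)
k=k.astype(np.uint8)
for x in cv2.findContours(k[150:300,200:330],0,2)[0]:
    if cv2.contourArea(x)>50:
        X,Y,w,q=cv2.boundingRect(x);print('scene amber',X+200,Y+150,w,q,[ray(n,X+200+w/2,Y+150+q-w*.3,0).round(0)])
# check projected cell centres, floor
for P in((518,160.2,5),(445.6,179.6,5),(491.5,206,5)): print(np.round(proj(m,P)),np.round(proj(n,P)))
E
```

```text
[618.5 -67.6 115. ] scene cap [291. 203.] foot [289. 248.]
[492.1 -79.6 115. ] scene cap [245. 185.] foot [246. 228.]
[189. 245.] [317. 195.]
[179. 277.] [301. 183.]
[168. 257.] [320. 186.]
```

Both measurements agree across the two views to about 2 px: ambers at (492,-80) and (618,-68). Cells are at A (518,160) and B (446,180). Moving now.

>>> carry_out(slide=[[0.8,1,0],[0.8,1,0],[0.8,1,0],[0.8,1,0],[0.8,1,0],[0.8,1,0],[0.8,1,0],[0.8,1,0],[0.8,1,0],[0.8,1,0]], dr=[[0,0,-0.084],[0,0,-0.084],[0,0,-0.084],[0,0,-0.084],[0,0,-0.084],[0,0,-0.084],[0,0,-0.084],[0,0,-0.084],[0,0,-0.084],[0,0,-0.084]], gripper=[100,100,100,100,100,100,100,100,100,100], newtons=25)

```text
clock: 0.93
eef_pos: [345.3, -279.4, 302.6]
eef_rot: [-3.141, 0.0, -0.258]
wrist_force: [0.1, -0.5, 0.5]
finger_gap: 94.2
finger_force: 0.0
```

>>> carry_out(slide=[[0.588,0.8,0],[0.588,0.8,0],[0.588,0.8,0],[0.588,0.8,0],[0.588,0.8,0],[0.588,0.8,0],[0.588,0.8,0],[0.588,0.8,0],[0.588,0.8,0],[0.588,0.8,0]], dr=[[0,0,0],[0,0,0],[0,0,0],[0,0,0],[0,0,0],[0,0,0],[0,0,0],[0,0,0],[0,0,0],[0,0,0]], gripper=[100,100,100,100,100,100,100,100,100,100])

```text
clock: 1.77
eef_pos: [490.9, -82.2, 302.6]
eef_rot: [3.141, 0.0, -0.264]
wrist_force: [1.0, -0.5, -0.4]
finger_gap: 93.7
finger_force: 0.0
```

```bash
python3 - <<'E'
from h import *
s=read_state();a,m=snap('wrist','w1.png');print(s['eef_pos'],s['eef_rot'],s['clock'])
for P in((492,-80,115),(618.5,-67.6,115)):print(proj(m,P))
E
```

```text
[490.92151342 -82.16532556 302.56555936] [ 3.14141948e+00  2.41152053e-04 -2.63978978e-01] 1.7667
(np.float64(270.4349413137997), np.float64(211.1621245487979))
(np.float64(204.11398709313568), np.float64(44.62880023986361))
```

View pics/w1.png

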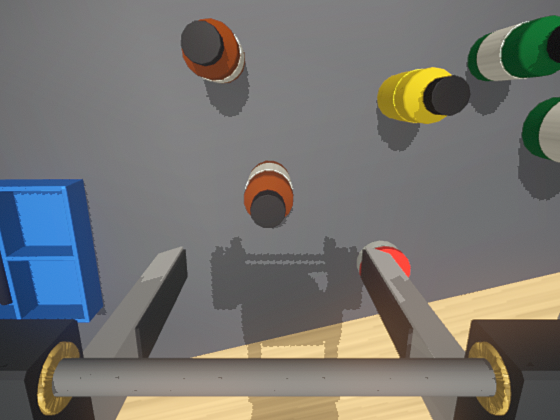

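The wrist view shows the amber caps at (267,209) and (202,42), against predictions of (270,211) and (204,45), so agreement is within 2 mm. The red tin is at (385,260) and the fingers clear it. I'm descending to grip.

>>> carry_out(slide=[[0.004,0.01,-0.15],[0.004,0.01,-0.3],[0.004,0.01,-0.45],[0.004,0.01,-0.55],[0.004,0.01,-0.65],[0.004,0.01,-0.65],[0.004,0.01,-0.65],[0.004,0.01,-0.65],[0.004,0.01,-0.65],[0.004,0.01,-0.65]], dr=[[0,0,0],[0,0,0],[0,0,0],[0,0,0],[0,0,0],[0,0,0],[0,0,0],[0,0,0],[0,0,0],[0,0,0]], gripper=[100,100,100,100,100,100,40,30,30,30])

```text
clock: 2.65
eef_pos: [493.0, -78.5, 141.7]
eef_rot: [-3.142, -0.003, -0.262]
wrist_force: [-0.5, -0.2, 0.3]
finger_gap: 71.1
finger_force: 0.0
```

>>> carry_out(slide=[[0,0,0],[0,0,0],[0,0,0],[0,0,0],[0,0,0],[0,0,0]], dr=[[0,0,0],[0,0,0],[0,0,0],[0,0,0],[0,0,0],[0,0,0]], gripper=[20,20,20,20,20,20])

```text
clock: 3.15
eef_pos: [492.5, -78.2, 140.3]
eef_rot: [-3.142, -0.0, -0.262]
wrist_force: [-0.4, 0.2, 2.1]
finger_gap: 43.8
finger_force: 25.0
```

>>> carry_out(slide=[[0,0,0.1],[0,0,0.2],[0,0,0.3],[-0.02,0.1,0.3],[-0.05,0.25,0.3],[-0.08,0.4,0.3],[-0.11,0.55,0.3],[-0.14,0.7,0.3],[-0.16,0.82,0.3],[-0.186,0.9,0.3]], dr=[[0,0,0],[0,0,0],[0,0,0],[0,0,0],[0,0,0],[0,0,0],[0,0,0],[0,0,0],[0,0,0],[0,0,0]], gripper=[20,20,20,20,20,20,20,20,20,20])

```text
clock: 3.98
eef_pos: [445.2, 149.2, 215.0]
eef_rot: [-3.142, 0.0, -0.26]
wrist_force: [0.7, 0.1, -1.9]
finger_gap: 43.4
finger_force: 25.0
```

>>> carry_out(slide=[[0,0.07,0],[0,0.13,0],[0,0.13,0],[0,0.13,0],[0,0.13,0]], dr=[[0,0,0],[0,0,0],[0,0,0],[0,0,0],[0,0,0]], gripper=[20,20,20,20,20])

```text
clock: 4.4
eef_pos: [445.9, 178.8, 214.9]
eef_rot: [3.141, 0.0, -0.262]
wrist_force: [0.6, -0.1, -1.8]
finger_gap: 43.3
finger_force: 25.0
```

```bash
python3 - <<'E'
from h import *
s=read_state();a,m=snap('wrist','w2.png');b,_=snap('top','t2.png');print(s['eef_pos'],s['finger_force'],s['finger_gap'])
cv2.imwrite('pics/c2.png',np.hstack([a,cv2.resize(b[180:320,90:277],(560,420))])[:,:,::-1][::1])
im=cv2.imread('pics/c2.png');cv2.imwrite('pics/c2.png',cv2.resize(im,(800,300)))
E
```

```text
[445.91477367 178.75549805 214.91321477] 24.97755824122578 43.3264985648107
```

View pics/c2.png

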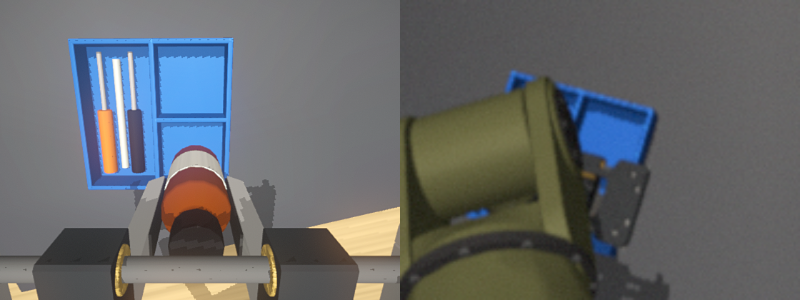

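The left half shows the bottle held upright at (195,195), heading into the near cell, with the caddy square to the gripper. I'll refine the caddy pose from this wrist picture, using rim corners at about (97,55) and (326,53) full size.

```bash
python3 - <<'E'
from h import *
m=camera_model('wrist');a=cv2.imread('pics/w2.png')
h=cv2.cvtColor(a,cv2.COLOR_BGR2HSV);k=cv2.inRange(h,(100,150,60),(125,255,255))
c=max(cv2.findContours(k,0,1)[0],key=cv2.contourArea)[:,0]
y0=c[:,1].min();print('bbox',cv2.boundingRect(c))
top=c[c[:,1]<y0+6];TL=top[top[:,0].argmin()];TR=top[top[:,0].argmax()]
P,Q=ray(m,*TL,35),ray(m,*TR,35);print(TL,TR,P,Q,np.linalg.norm(P-Q))
d=(Q-P)[:2];d/=np.linalg.norm(d);n=np.array([d[1],-d[0]]);mid=(P+Q)[:2]/2
C=mid+77.5*n;print('C',C,'x',d,'A',C+37.5*d-37.5*n,'B',C+37.5*d+37.5*n)
E
```

```text
bbox (95, 53, 231, 212)
[95 55] [325  58] [585.15772905 264.64242078  35.        ] [543.49630971 116.66982676  35.        ] 153.72560763452245
C [489.72737256 211.65952098] x [-0.27101158 -0.96257609] A [515.66104173 165.39998355] B [443.46783513 185.72585182]
```

>>> carry_out(slide=[[-0.006,0.016,0],[-0.006,0.016,-0.06],[-0.006,0.016,-0.12],[-0.006,0.016,-0.18],[-0.006,0.016,-0.22],[-0.006,0.016,-0.25],[-0.006,0.016,-0.265],[-0.006,0.016,-0.27],[-0.006,0.016,-0.27]], dr=[[0,0,0],[0,0,0],[0,0,0],[0,0,0],[0,0,0],[0,0,0],[0,0,0],[0,0,0],[0,0,0]], gripper=[20,20,20,20,20,20,20,20,20])

```text
clock: 5.25
eef_pos: [444.6, 183.3, 147.8]
eef_rot: [-3.141, -0.0, -0.262]
wrist_force: [-0.2, 0.5, -2.1]
finger_gap: 43.2
finger_force: 25.0
```

>>> carry_out(slide=[[0,0,-0.004],[0,0,-0.008],[0,0,-0.01],[0,0,-0.01]], dr=[[0,0,0],[0,0,0],[0,0,0],[0,0,0]], gripper=[20,20,20,20])

```text
clock: 5.58
eef_pos: [444.5, 183.4, 145.3]
eef_rot: [-3.141, -0.0, -0.262]
wrist_force: [-0.4, 0.8, -3.1]
finger_gap: 43.1
finger_force: 25.0
```

>>> carry_out(slide=[[0,0,-0.003],[0,0,-0.006],[0,0,-0.006],[0,0,-0.006]], dr=[[0,0,0],[0,0,0],[0,0,0],[0,0,0]], gripper=[20,20,20,20])

```text
clock: 5.92
eef_pos: [444.8, 183.5, 145.1]
eef_rot: [-3.141, -0.001, -0.262]
wrist_force: [-6.4, -0.6, 17.6]
finger_gap: 43.6
finger_force: 25.0
```

Contact: it is on the floor at the predicted height. Releasing and rising.

>>> carry_out(slide=[[0,0,0.004],[0,0,0.004],[0,0,0.004],[0,0,0.004],[0,0,0.004],[0,0,0.004],[0,0,0.004]], dr=[[0,0,0],[0,0,0],[0,0,0],[0,0,0],[0,0,0],[0,0,0],[0,0,0]], gripper=[50,60,80,90,90,90,90])

```text
clock: 6.5
eef_pos: [444.5, 183.3, 144.6]
eef_rot: [3.142, 0.0, -0.262]
wrist_force: [0.2, -0.2, -0.5]
finger_gap: 82.9
finger_force: 0.0
```

>>> carry_out(slide=[[0,0,0.1],[0,0,0.25],[0,0,0.4],[0,0,0.55],[0,0,0.6],[0,-0.15,0.6],[0.1,-0.3,0.6],[0.2,-0.45,0.6],[0.3,-0.6,0.6],[0.4,-0.75,0.6]], dr=[[0,0,0],[0,0,0],[0,0,0],[0,0,0],[0,0,0],[0,0,0],[0,0,0],[0,0,0],[0,0,0],[0,0,0]], gripper=[90,90,90,90,90,100,100,100,100,100])

```text
clock: 7.33
eef_pos: [537.6, 5.3, 294.8]
eef_rot: [-3.141, -0.0, -0.262]
wrist_force: [1.0, 1.4, 0.4]
finger_gap: 93.9
finger_force: 0.0
```

```bash
python3 - <<'E'
from h import *
a,m=snap('top','t3.png')
b,n=snap('scene','s3.png')
x=cv2.resize(a[180:280,110:310],None,fx=2,fy=2);y=cv2.resize(b[100:260,200:400],None,fx=2,fy=2)
cv2.imwrite('pics/c3.png',np.hstack([np.pad(x,((0,120),(0,0),(0,0))),y])[:,:,::-1])
E
```

```text
(no output)
```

View pics/c3.png

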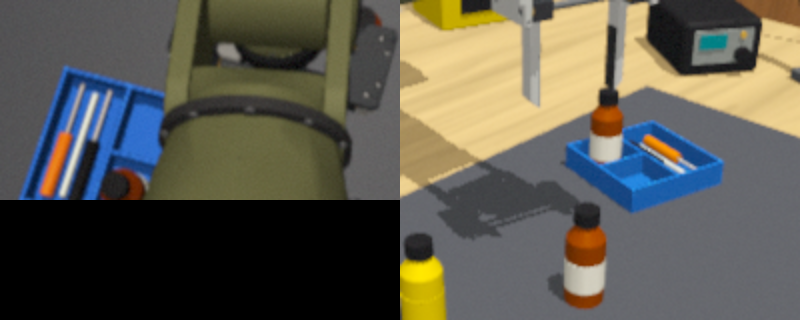

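The first amber stands upright in the near cell (scene crop, 606,130). Next is the other bottle at (619,-68).

>>> carry_out(slide=[[0.15,-0.13,0],[0.298,-0.255,0],[0.298,-0.255,0],[0.298,-0.255,0],[0.298,-0.255,-0.12],[0.298,-0.255,-0.27],[0.298,-0.255,-0.42],[0.298,-0.255,-0.54],[0.298,-0.255,-0.62],[0.298,-0.255,-0.62]], dr=[[0,0,0],[0,0,0],[0,0,0],[0,0,0],[0,0,0],[0,0,0],[0,0,0],[0,0,0],[0,0,0],[0,0,0]], gripper=[100,100,100,100,100,100,100,100,100,100])

```text
clock: 8.27
eef_pos: [609.3, -55.3, 135.3]
eef_rot: [3.141, 0.007, -0.261]
wrist_force: [-0.3, 0.4, -0.4]
finger_gap: 94.1
finger_force: 0.0
```

>>> carry_out(slide=[[0,0,0],[0,0,0],[0,0,0],[0,0,0],[0,0,0],[0,0,0],[0,0,0],[0,0,0],[0,0,0],[0,0,0]], dr=[[0,0,0],[0,0,0],[0,0,0],[0,0,0],[0,0,0],[0,0,0],[0,0,0],[0,0,0],[0,0,0],[0,0,0]], gripper=[40,20,20,20,20,20,20,20,20,20])

```text
clock: 9.1
eef_pos: [611.5, -56.7, 139.8]
eef_rot: [3.142, -0.0, -0.262]
wrist_force: [-0.2, -2.0, 3.0]
finger_gap: 43.2
finger_force: 24.0
```

The start pose lagged the command, so the grip may be off-centre. Checking in the wrist view.

```bash
python3 - <<'E'
from h import *
s=read_state();a,m=snap('wrist','w4.png');b=cv2.imread('pics/w2.png')
cv2.imwrite('pics/c4.png',np.hstack([a[180:,130:430,::-1],b[180:,130:430]]))
print(s['eef_pos'],s['finger_gap'])
E
```

```text
[611.46893451 -56.73961293 139.80635798] 43.171297045367076
```

View pics/c4.png

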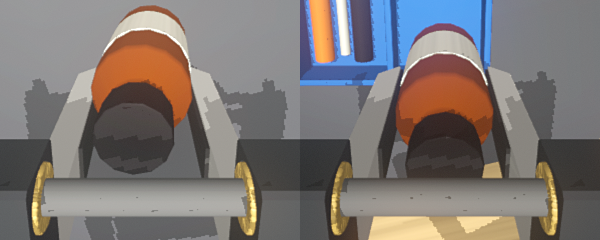

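The new grip (left) holds the bottle about 9 mm further forward than the good grip (right). I'll open, shift by (+9,-2) and grip again.

>>> carry_out(slide=[[0,0,0],[0,0,0],[0,0,0],[0,0,0],[0,0,0],[0.02,-0.005,0],[0.036,-0.01,0],[0.036,-0.01,0],[0.036,-0.01,0],[0.036,-0.01,0]], dr=[[0,0,0],[0,0,0],[0,0,0],[0,0,0],[0,0,0],[0,0,0],[0,0,0],[0,0,0],[0,0,0],[0,0,0]], gripper=[60,60,60,60,60,60,60,60,60,60])

```text
clock: 9.98
eef_pos: [620.4, -59.1, 139.5]
eef_rot: [3.142, 0.0, -0.262]
wrist_force: [0.0, -0.1, 0.7]
finger_gap: 56.4
finger_force: 0.0
```

>>> carry_out(slide=[[0,0,0],[0,0,0],[0,0,0],[0,0,0],[0,0,0],[0,0,0],[0,0,0]], dr=[[0,0,0],[0,0,0],[0,0,0],[0,0,0],[0,0,0],[0,0,0],[0,0,0]], gripper=[20,20,20,20,20,20,20])

```text
clock: 10.57
eef_pos: [620.4, -59.2, 139.8]
eef_rot: [3.141, -0.0, -0.262]
wrist_force: [-0.5, -2.1, 2.4]
finger_gap: 44.5
finger_force: 24.7
```

```bash
python3 - <<'E'
from h import *
s=read_state();a,m=snap('wrist','w5.png');b=cv2.imread('pics/w2.png')
cv2.imwrite('pics/c5.png',np.hstack([a[180:,130:430,::-1],b[180:,130:430]]))
print(s['eef_pos'],s['finger_gap'])
E
```

```text
[620.43644037 -59.20735567 139.76236607] 44.50289570838693
```

View pics/c5.png

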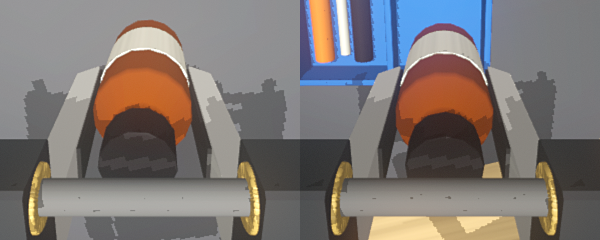

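The grip is now centred, matching the first one. I'll lift and carry it to cell A.

>>> carry_out(slide=[[0,0,0.1],[0,0,0.2],[0,0,0.3],[-0.03,0.1,0.3],[-0.09,0.2,0.3],[-0.16,0.34,0.3],[-0.23,0.48,0.3],[-0.29,0.62,0.3],[-0.34,0.72,0.3],[-0.38,0.82,0.3]], dr=[[0,0,0],[0,0,0],[0,0,0],[0,0,0],[0,0,0],[0,0,0],[0,0,0],[0,0,0],[0,0,0],[0,0,0]], gripper=[20,20,20,20,20,20,20,20,20,20])

```text
clock: 11.45
eef_pos: [524.0, 147.7, 214.4]
eef_rot: [-3.141, 0.001, -0.261]
wrist_force: [0.1, 0.9, -1.6]
finger_gap: 44.5
finger_force: 24.6
```

>>> carry_out(slide=[[0,0,0],[0,0,0],[0,0,0]], dr=[[0,0,0],[0,0,0],[0,0,0]], gripper=[20,20,20])

```text
clock: 11.7
eef_pos: [525.5, 145.7, 214.4]
eef_rot: [3.142, 0.0, -0.262]
wrist_force: [0.1, 0.6, -2.6]
finger_gap: 44.2
finger_force: 24.7
```

>>> carry_out(slide=[[-0.034,0.069,0],[-0.034,0.069,0],[-0.034,0.069,-0.06],[-0.034,0.069,-0.12],[-0.034,0.069,-0.18],[-0.034,0.069,-0.22],[-0.034,0.069,-0.25],[-0.034,0.069,-0.265],[-0.034,0.069,-0.27],[-0.034,0.069,-0.27]], dr=[[0,0,0],[0,0,0],[0,0,0],[0,0,0],[0,0,0],[0,0,0],[0,0,0],[0,0,0],[0,0,0],[0,0,0]], gripper=[20,20,20,20,20,20,20,20,20,20])

```text
clock: 12.53
eef_pos: [517.2, 163.0, 147.4]
eef_rot: [-3.141, -0.0, -0.262]
wrist_force: [-0.3, 0.0, -2.7]
finger_gap: 43.8
finger_force: 24.7
```

>>> carry_out(slide=[[0,0,-0.004],[0,0,-0.008],[0,0,-0.012],[0,0,-0.012],[0,0,-0.012]], dr=[[0,0,0],[0,0,0],[0,0,0],[0,0,0],[0,0,0]], gripper=[20,20,20,20,20])

```text
clock: 12.95
eef_pos: [517.1, 163.1, 144.6]
eef_rot: [-3.141, -0.001, -0.262]
wrist_force: [-1.1, -2.3, 3.7]
finger_gap: 44.0
finger_force: 24.8
```

On the floor, force change +6 N. Releasing.

>>> carry_out(slide=[[0,0,0],[0,0,0],[0,0,0],[0,0,0],[0,0,0],[0,0,0],[0,0,0],[0,0,0]], dr=[[0,0,0],[0,0,0],[0,0,0],[0,0,0],[0,0,0],[0,0,0],[0,0,0],[0,0,0]], gripper=[50,60,80,90,90,90,90,90])

```text
clock: 13.62
eef_pos: [516.9, 163.2, 144.1]
eef_rot: [-3.142, 0.0, -0.262]
wrist_force: [0.7, -0.3, -0.1]
finger_gap: 84.0
finger_force: 0.0
```

>>> carry_out(slide=[[0,0,0.1],[0,0,0.25],[0,0,0.4],[0,0,0.55],[0,0,0.65],[0,-0.15,0.65],[0,-0.3,0.65],[0,-0.45,0.65],[0,-0.6,0.65],[0,-0.75,0.65]], dr=[[0,0,0],[0,0,0],[0,0,0],[0,0,0],[0,0,0],[0,0,0],[0,0,0],[0,0,0],[0,0,0],[0,0,0]], gripper=[90,90,90,90,90,90,90,90,90,90])

```text
clock: 14.45
eef_pos: [516.5, -26.0, 306.8]
eef_rot: [-3.142, -0.0, -0.262]
wrist_force: [1.6, 0.2, -0.1]
finger_gap: 84.9
finger_force: 0.0
```

>>> carry_out(slide=[[0,-0.4,0],[0,-0.4,0],[0,-0.4,0],[0,-0.4,0],[0,-0.4,0],[0,-0.4,0]], dr=[[0,0,0],[0,0,0],[0,0,0],[0,0,0],[0,0,0],[0,0,0]], gripper=[90,90,90,90,90,90])

```text
clock: 14.95
eef_pos: [516.9, -123.5, 306.6]
eef_rot: [-3.141, 0.0, -0.262]
wrist_force: [-0.5, 1.0, 0.2]
finger_gap: 84.4
finger_force: 0.0
```

```bash
python3 - <<'E'
from h import *
a,m=snap('top','t6.png');b,n=snap('scene','s6.png')
x=cv2.resize(a[190:310,100:250],(400,320));y=cv2.resize(b[100:260,200:400],None,fx=2,fy=2)
o=cv2.resize(b[180:320,90:310],(400,255)); o2=cv2.resize(cv2.imread('pics/scene.png')[180:320,90:310,::-1],(400,255))
cv2.imwrite('pics/c6.png',np.vstack([np.hstack([x,y]),np.hstack([o,o2])])[:,:,::-1])
print(read_state()['eef_pos'],'cap preds top',[np.round(proj(m,(*p,120))) for p in((444.5,183.4),(517,163))])
E
```

```text
[ 517.02625291 -123.12772003  306.70167097] cap preds top [array([166., 272.]), array([178., 236.])]
```

View pics/c6.png

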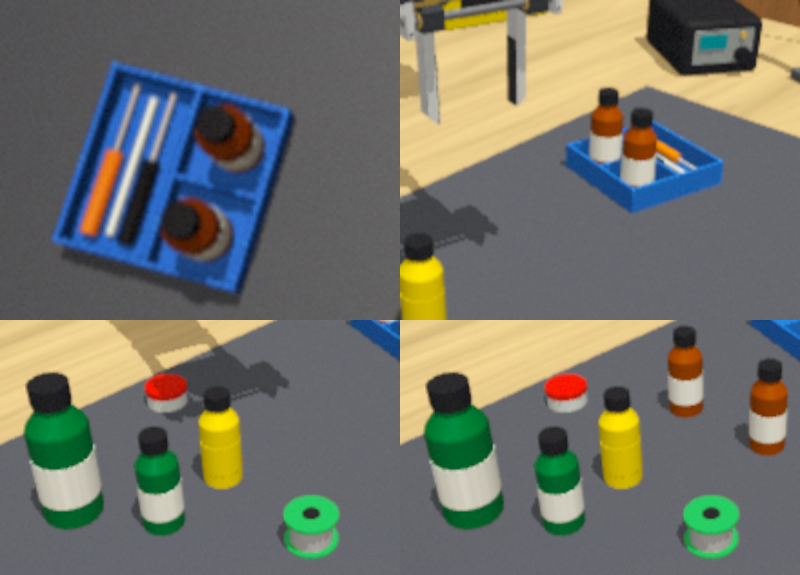

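Both ambers stand upright, one in each cell, with caps at crop (217,125) and (182,218) as predicted. The green bottle hasn't moved and the gripper is clear.

```bash
python3 -c "
from cell import *
print(sign_off())"
```

```text
the job is handed in; nothing more can be done
None
```

The job is handed in: the last pictures showed both amber bottles upright, one in each square cell, the green bottle where it started and the gripper clear; `sign_off()` returned no verdict.

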